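# Rehang the lift-off door of the bread display case

## Task

The glazed door of the little bread case has been lifted off and stands in the wooden cradle. Lift it out by its top rail and hang it back on the case, standing open at about a right angle to the front, with both hinge knuckles lowered fully onto the two upright pins at once; then let go and push it gently shut until it meets the rubber buffers, so that it stays shut. The hinge plate may be clamped a little to either side, so feel for the pins rather than force them: never press the door hard against the case, do not drop it or tip it over, and leave the bottle, jar and mug alone.

Things in the scene. Friction and masses are not known exactly. Their poses are not given: they have to be found in the camera images.
- door_mid (a point): Middle of the loose door: aluminium frame with clear pane, 188 mm wide (x), 12 mm thick (y), 180 mm tall (z, up), 0.35 kg. The top rail, 12 mm thick, spans z +45 to +90 mm. x runs from knuckle edge (-94 mm) to free edge (+94 mm); the knuckle axis is at x = -106 mm. Centre of mass near this point. It stands in the cradle, lower edge 12 mm up.
- door: The same door, loosely hung and turning with light friction: same origin and axes as door_mid. Properly hung, this point is 145 mm and the door's top edge 235 mm above the table. Standing open at a right angle, its x points along the case's -y; shut, along the case's x, in front of the front plane.
- knuckle_low (a point): Centre of the lower mouth of the door's lower knuckle: a steel ring open at both ends, 20 mm outside, 12 mm bore, 25 mm tall, axis parallel to the door's z. It lies at x -106, y 0, z -60 mm from door_mid. Axes as the door.
- knuckle_high (a point): The same for the upper knuckle, at x -106, y 0, z +35 mm from door_mid (95 mm above the lower one).
- case: Bread display case, fixed: dark wood frame 260 mm wide (x, along the front), 250 mm deep, roof top 230 mm up. Origin at table level in the middle of the front plane; y points into the case, so the front faces -y. Hinge on the post at the -x end. Two rubber buffers, 16 mm proud of the front, on the other post at x +88 mm, 85 and 200 mm up: the shut door's back meets them.
- hinge_low (a point): Nominal lower pin place, at the top of its lug (where the knuckle comes to rest), 85 mm up, 22 mm before the front plane, case x -100 mm. Axes as the case. The hinge plate with both pins is clamped tight anywhere within 8 mm either way of here along the case's x; this reading does not show where. Pins are upright, 9 mm thick, 20 mm tall, chamfered 1.5 mm at the tip.
- hinge_high (a point): The same for the upper pin, 180 mm up, straight above the lower pin, equally long and shifted with it. Radial play of a pin in its knuckle is 1.5 mm; a knuckle that misses stops on the pin tips, 20 mm above its seat. The plate's face is 18 mm behind the pin axis.
- cradle: Wooden cradle, fixed, 130 mm long (x, along the door), 100 mm wide; slot 15 mm wide and 30 mm deep, floor 12 mm up, cheeks' top 42 mm up. Origin at table level in its centre. The door lifts straight up out of it.
- bottle: Clear bottle, 54 mm round, 150 mm tall; a bystander. Origin at its underside.
- jar: Amber jar, 64 mm round, 80 mm tall; a bystander. Origin at its underside.
- mug: White mug, 76 mm round, 85 mm tall; a bystander. Origin at its underside.
There are look-alikes about, which are no part of the job. What is meant by the door is not red or yellow, and is the larger of those in its own colour.

How it is judged (in metres and radians):
On the way, in this order (a step that is already met when the one before it is completed fails the run):
1. the door is lifted clear of the cradle, upright (height (world z) of door_mid above 0.135 m and angle between door_mid's own z axis and vertical below 0.2 rad), for 0.2 s.
2. both knuckles are seated on the pins, the door let go and still standing open (free edge well out from the front) (z of knuckle_low in the frame of case between 0.081 and 0.089 m and x of knuckle_low in the frame of case between -0.113 and -0.087 m and y of knuckle_low in the frame of case between -0.028 and -0.016 m and z of knuckle_high in the frame of case between 0.176 and 0.184 m and x of knuckle_high in the frame of case between -0.113 and -0.087 m and y of knuckle_high in the frame of case between -0.028 and -0.016 m and angle between door_mid's own z axis and vertical below 0.08 rad and y of door_mid in the frame of case below -0.08 m and contact force between the fingers and door below 0.1 N), for 0.2 s.
At the end, for the whole second after the job is handed in: Both knuckles are down on their lugs (within 4 mm in height, at the hinge), the door is upright within 0.08 rad, shut (parallel to the case front within 0.08 rad), at rest and let go (z of knuckle_low in the frame of case between 0.081 and 0.089 m and x of knuckle_low in the frame of case between -0.113 and -0.087 m and y of knuckle_low in the frame of case between -0.028 and -0.016 m and z of knuckle_high in the frame of case between 0.176 and 0.184 m and x of knuckle_high in the frame of case between -0.113 and -0.087 m and y of knuckle_high in the frame of case between -0.028 and -0.016 m and angle between door_mid's own z axis and vertical below 0.08 rad and angle between the x axis of door_mid and the x axis of case, either way round below 0.08 rad and x of door_mid in the frame of case above -0.03 m and linear speed of door below 0.02 m/s and angular speed of door below 0.1 rad/s); the robot touches nothing.
It fails at once if the door is pressed or knocked against the case with more than 40 N (contact force between door and case above 40 N).
It fails at once if the door is tipped over or dropped (angle between door_mid's own z axis and vertical above 0.5 rad or linear speed of door above 1.2 m/s).
It fails at once if a bystander is disturbed (distance of any of bottle, jar, mug from where it was at the start of the episode above 0.02 m).
It also fails if it takes over 72 s, if anything falls off the work surface, if the arm or the gripper's body presses on something with over 40 N, if the wrist force passes 120 N, or if a joint passes its speed limit or range.

## Robot

A 6-joint arm with a two-finger parallel gripper is mounted at the origin on the work surface. World frame = base frame: x ahead of the robot, y to its left, z up, the work surface at z = 0. Lengths are in mm, angles in rad, forces in N, time in s.
With the tool pointing down it reaches from about 350 to 775 mm from the base axis. Payload 7.3 kg.
Tool frame: the origin (TCP) lies between the finger pads; the fingertips stand 8 mm ahead of it and the grasp point (between the pads) lies 11 mm behind it; y points along the fingers, z is the direction in which the jaws open and shut, and the axes are right-handed (so a half turn about y gives the same grasp; the last joint's range is limited). The gripper opens to 92 mm and grips with 3 to 60 N. Pads are 19 mm wide; open, the fingers measure 130 mm over their backs; the gripper's body (75 mm by 190 mm) begins 47 mm behind the grasp point.
Start: joints at [1.18, 0.342, 1.524, -0, 1.275, -0.146], TCP at [127.224, 509.37, 234.741] pointing down, gripper open.
Joint ranges: [-2.53, 2.53], [-0.77, 2.02], [0.04, 2.7], [-1, 4.14], [0.28, 2.66], [-3.11, 3.11]. Speed limits (rad/s): [2.57, 2.57, 3.14, 3.14, 3.14, 3.14].

## Interface

Orientations are given as [roll, pitch, yaw] about the fixed x, y, z axes, in that order (R = Rz(yaw) Ry(pitch) Rx(roll)).
In Python, from plant import bot, vision, job gives the robot as it stands. The module is installed in compiled form; this text tells all that it offers.
- The arm moves only by the tool arm_command, never from a script. Its argument "deltas" is a list of rows, each a list of 4 numbers: the shift along the tool's x, y, z in m, then the turn about the tool's y in degrees. In form: [[x, y, z, twist], ...]. A call has 1 to 5 rows; each row shifts and turns the commanded pose from where the row before left it, along the tool's axes as they then stand; what a row does not reach is not made up. A row lasts 1/10 s, in which the tool goes at most 50 mm and 8.59 degrees, less where a joint would pass 70% of its speed; a pose out of reach is approached as far as the arm can. A call is refused whole if a number of a shift passes 0.05 or a number of a turn 8.59, either way. A call with a gripper value outside its range is refused whole. "claw" is the closure in counts, from 0 (fully open) to 255 (shut), set as the call begins (left out, the last holds). The fingers move at their own pace and stop on an object; the grip force is fixed at half the most. Time passes only in rows, so rows that do not move let the fingers close. It gives the time, the measured TCP pose, the force and the opening at its end, in the units of the state.
- bot.get_obs(): the state, without advancing time (a new reading comes with each control period).
- vision.capture(name): name is "side" or "top"; returns a dict with "img" (480x640x3 uint8, red, green, blue), "camera_matrix" (3x3 intrinsics, pixels), "world_to_cam" (4x4, takes a point from world to camera coordinates). Camera axes: x right, y down, z forward; pixel columns grow to the right and rows downward; lengths in mm; the calibration is good to about 2 mm. A picture is of the moment at which its call begins. There is no depth.
- job.close_job(): hands the job in, once; it reports no verdict.
Trained networks look in a picture, given as the dict that the camera call returned (one of the last four; its "shot" number tells which), for a name from the list of things; names that differ only in an ending like _2 or _b are one class to them, and where a whole thing is asked for, a point or a joint stands for the part that bears it (a point fixed in the world has none). Each returns a list of dicts, best first, with "confidence" (0 to 1); they miss things now and then, are a little off and sometimes report something else, mostly with a low value. They report only what shows in the picture. A call takes as long as a camera call. They do not tell look-alikes from the thing itself.
- vision.find_in(picture, name): "xyz" ([x, y, z] in mm, in the coordinates of the camera as it stood for that picture, good to about 4 mm: the middle of the surface that is visible of it).
- vision.regions_of(picture, name): "mask" (480x640 bool, what is visible of it).
The state is a dict: "time": time; "joint_positions": joint angles; "dq": joint speeds; "tau": joint torques, N m; "tool_pos": TCP position; "tcp_rot": TCP orientation; "contact_force": force on the tool from outside, world axes, zero at the start; "moment": the same for the moment, N m; "grip_width": finger opening in mm.
Only numpy, scipy, OpenCV 4.12 (cv2) and the standard library are available. Lean on these libraries where they do the work, as an engineer would, in place of code of your own. Each camera call takes 0.05 s, during which the arm holds its last target. There are 200 camera calls.

## Working session

There is one attempt and no reset: what is moved stays moved. The work goes in short steps, Python scripts to look and compute and a tool call to move; the robot and the scene stay as the last step left them, time stands still between calls to the robot, and variables do not carry over. Pictures are saved under pics/ and viewed, about 8 in all and at most 12, crops included, and the job is handed in when it is done.

Besides the shell and the picture viewer there is one more tool, called as name([rows], argument=value, ...), one row to a line, values as JSON. arm_command: Moves the arm, as the interface text tells. Its arguments: {"type":"object","properties":{"deltas":{"type":"array","items":{"type":"array","items":{"type":"number"}}},"claw":{"type":"number"}},"required":["deltas"]}

```bash
mkdir -p pics; cat > h.py <<'E'
import numpy as np,cv2
from plant import bot,vision,job
def cap(n,f=None):
    p=vision.capture(n)
    if f: cv2.imwrite('pics/'+f,p['img'][:,:,::-1])
    return p
def w(p,xyz): return (np.linalg.inv(p['world_to_cam'])@np.r_[xyz,1])[:3]
def px(p,X):
    c=(p['world_to_cam']@np.r_[X,1])[:3]; u=p['camera_matrix']@c; return u[:2]/u[2]
def ray(p,uv,z):
    "world point on pixel ray at height z"
    T=np.linalg.inv(p['world_to_cam']); d=T[:3,:3]@np.linalg.solve(p['camera_matrix'],[uv[0],uv[1],1.]); o=T[:3,3]
    return o+d*(z-o[2])/d[2]
E
python3 - <<'E'
from h import *
print(bot.get_obs())
for n in('top','side'):
    p=cap(n,n+'0.png')
    print(n,p['camera_matrix'].tolist(),np.linalg.inv(p['world_to_cam']).round(3).tolist())
    for k in('door','door_mid','case','cradle','hinge_low','hinge_high','knuckle_low','knuckle_high','bottle','jar','mug'):
        try: print(k,[(round(d['confidence'],2),w(p,d['xyz']).round().tolist(),px(p,w(p,d['xyz'])).round().tolist()) for d in vision.find_in(p,k)])
        except Exception as e: print(k,e)
E
```

```text
{'time': 0.0, 'joint_positions': array([ 1.17998028e+00,  3.42710634e-01,  1.52502930e+00,  1.56790481e-05,
        1.27538724e+00, -1.45999806e-01]), 'dq': array([-0.00275864, -0.00026317,  0.00204229, -0.0005035 , -0.00107845,
        0.0002548 ]), 'tau': array([ 2.53778446e-03, -4.31245172e+01, -2.44224000e+01,  7.18813855e-02,
        5.58131863e-02, -9.41872986e-05]), 'tool_pos': array([127.06937947, 508.98108322, 234.04694017]), 'tcp_rot': array([-1.57231234e+00,  2.38078149e-04, -2.44820996e-01]), 'contact_force': array([0.53898658, 0.05955886, 0.13513713]), 'moment': array([-0.0324268 ,  0.0608694 , -0.00343557]), 'grip_width': 91.74755876232818}
top [[458.08654831332416, 0.0, 322.1926456471101], [0.0, 458.08654831332416, 236.80281288097532], [0.0, 0.0, 1.0]] [[-0.006, -0.989, 0.15, 344.487], [-1.0, 0.007, 0.006, -108.993], [-0.007, -0.15, -0.989, 1269.346], [0.0, 0.0, 0.0, 1.0]]
door [(0.79, [225.0, -395.0, 119.0], [443.0, 355.0]), (0.57, [528.0, -275.0, 163.0], [393.0, 230.0]), (0.56, [337.0, -198.0, 129.0], [362.0, 309.0]), (0.54, [362.0, -25.0, 124.0], [291.0, 299.0])]
do
[... 1802 characters left out ...]
.61, [551.0, 226.0, 137.0], [326.0, 157.0]), (0.15, [530.0, -297.0, 117.0], [353.0, 306.0])]
knuckle_low [(0.95, [235.0, -408.0, 98.0], [176.0, 379.0]), (0.82, [530.0, -296.0, 119.0], [353.0, 305.0]), (0.66, [368.0, -29.0, 65.0], [255.0, 247.0]), (0.62, [342.0, -223.0, 76.0], [245.0, 305.0])]
knuckle_high [(0.74, [339.0, -218.0, 79.0], [243.0, 302.0]), (0.7, [232.0, -407.0, 99.0], [174.0, 378.0]), (0.68, [528.0, -299.0, 125.0], [353.0, 304.0]), (0.64, [370.0, -28.0, 69.0], [256.0, 246.0])]
bottle [(0.96, [747.0, -190.0, 73.0], [453.0, 279.0])]
jar [(0.94, [410.0, -393.0, 56.0], [289.0, 379.0])]
mug [(0.84, [659.0, -426.0, 53.0], [443.0, 381.0]), (0.51, [550.0, 225.0, 136.0], [326.0, 158.0])]
```

View pics/top0.png

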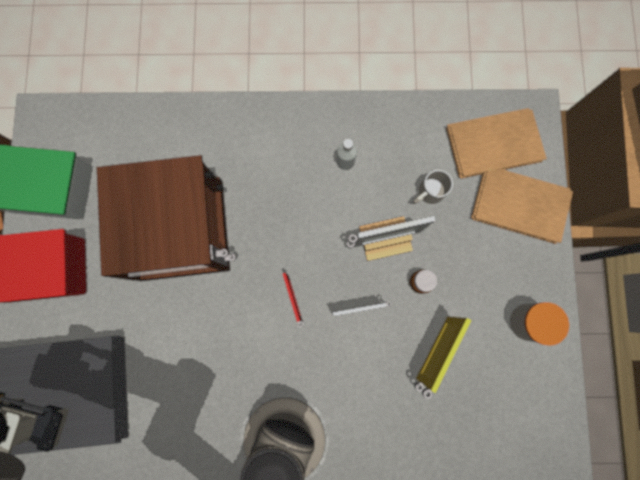

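View pics/side0.png

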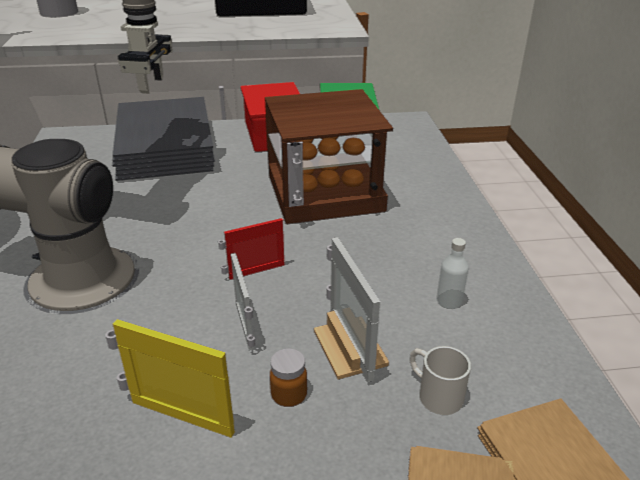

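The top view shows the grey door in the cradle (knuckles at about px 351,240, free edge at 434,219). Its smaller grey twin lies at 360,307, and the case is at upper left with pins at about 225,255. The side view agrees: grey door at 353,305, and the hinge plate on the near-left post at 295,175. Next I'll enlarge the relevant parts.

```bash
python3 - <<'E'
from h import *
t=cap('top');s=cap('side')
np.savez('cal.npz',tK=t['camera_matrix'],tW=t['world_to_cam'],sK=s['camera_matrix'],sW=s['world_to_cam'])
def crop(p,x,y,wd,ht,W,H): return cv2.resize(p['img'][y:y+ht,x:x+wd],(W,H),interpolation=cv2.INTER_CUBIC)
a=np.hstack([crop(t,330,200,120,75,480,300),crop(s,320,225,80,75,320,300)])
b=np.hstack([crop(t,190,150,60,150*60//60//1,120,300),crop(t,200,235,45,39,345,300),crop(s,275,130,45,40,335,300)])
m=np.vstack([a,b]); cv2.imwrite('pics/m1.png',m[:,:,::-1]); print(m.shape)
for n,p in(('door',t),('case',t),('door',s),('case',s)):
    for d in vision.regions_of(p,n):
        c=cv2.findContours(d['mask'].astype('uint8'),cv2.RETR_EXTERNAL,cv2.CHAIN_APPROX_NONE)[0]; c=max(c,key=cv2.contourArea)
        print(n,round(d['confidence'],2),int(d['mask'].sum()),cv2.approxPolyDP(c,2.5,True)[:,0].tolist())
E
```

```text
(600, 800, 3)
door 0.91 996 [[434, 218], [351, 235], [351, 245], [348, 245], [418, 232]]
door 0.86 311 [[284, 274], [291, 304], [301, 325], [289, 277]]
door 0.8 235 [[390, 303], [333, 313]]
door 0.75 2002 [[465, 317], [446, 318], [416, 376], [415, 387], [428, 397], [437, 389], [470, 320]]
door 0.31 561 [[420, 269], [410, 276], [409, 284], [415, 292], [428, 293], [436, 283], [436, 275], [430, 270]]
case 0.87 14778 [[201, 155], [97, 167], [102, 276], [138, 281], [230, 269], [229, 263], [236, 256], [228, 251], [224, 185], [203, 162]]
door 0.95 4143 [[333, 238], [326, 248], [326, 256], [331, 262], [331, 281], [326, 286], [326, 298], [330, 310], [336, 314], [359, 355], [360, 369], [369, 381], [373, 378], [379, 301], [339, 240]]
door 0.84 9454 [[104, 337], [108, 347], [119, 352], [122, 370], [116, 376], [120, 389], [129, 392], [133, 402], [227, 437], [233, 435], [230, 387], [222, 351], [163, 334], [132, 321], [115, 319]]
door 0.79 2801 [[281, 219], [226, 231], [218, 242], [218, 247], [226, 252], [226, 263], [221, 266], [221, 272], [232, 277], [233, 254], [242, 275], [282, 265]]
door 0.78 942 [[233, 254], [235, 303], [247, 346], [251, 349], [254, 344], [250, 330], [252, 314]]
case 0.72 14414 [[361, 89], [264, 98], [268, 176], [286, 224], [386, 210], [383, 166], [386, 133], [392, 128]]
```

View pics/m1.png

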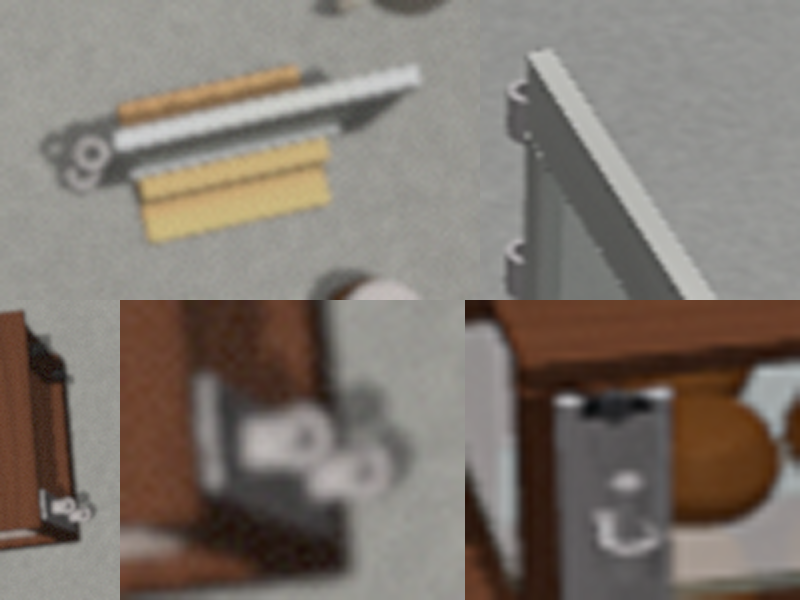

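```bash
python3 - <<'E'
from h import *
c=np.load('cal.npz'); t=dict(camera_matrix=c['tK'],world_to_cam=c['tW']); s=dict(camera_matrix=c['sK'],world_to_cam=c['sW'])
P=lambda n,p,uv,z: print(n,ray(p,uv,z).round(1))
P('knuck edge top',t,(358.7,235),192);P('free edge top',t,(435,218.9),192);P('upper knuckle',t,(352.5,238.3),162);P('low knuckle t',t,(350.7,243.7),67)
P('S near-knuckle',s,(320+541/4-120,225+52/4),192)
P('upin tip',t,(224.5,252.9),200);P('lpin tip',t,(232.6,257.1),105)
P('upin tip S',s,(296.8,154),200)
for q in((201,155),(97,167),(102,276)): P('roof',t,q,230)
P('roof front near',t,(213,268),230)
for q in((361,89),(264,98),(392,128)): P('roofS',s,q,230)
for q in((286,224),(386,210)): P('frontbaseS',s,q,0)
P('jaws',t,(346,150),150)
E
```

```text
knuck edge top [ 511.8 -189.4  192. ]
free edge top [ 549.5 -372.2  192. ]
upper knuckle [ 508.4 -176.3  162. ]
low knuckle t [ 508.  -177.1   67. ]
S near-knuckle [ 511.8 -194.8  192. ]
upin tip [470.1 127.5 200. ]
lpin tip [470.3 127.4 105. ]
upin tip S [472.  125.9 200. ]
roof [699.8 182.6 230. ]
roof [672.4 427.2 230. ]
roof [415.6 398.3 230. ]
roof front near [432.2 146.1 230. ]
roofS [667.5 419.8 230. ]
roofS [413.4 383.2 230. ]
roofS [695.2 173.3 230. ]
frontbaseS [444.8 151.9   0. ]
frontbaseS [699.7 187.    0. ]
jaws [ 737.4 -164.1  150. ]
```

The pin position agrees between both pins and both cameras (≈470.5, 127). The door also fits its known size: mid (530.6, −280.8), x axis at −78.35°. I'll raise the arm, turn it, and travel above the door.

arm_command([
  [0, -0.02, 0, 8.04],
  [0, -0.02, 0, 8.04],
  [0, -0.02, 0, 8.04],
  [0, -0.02, 0, 8.04],
  [0, -0.02, 0, 8.04],
], claw=0)

```text
time: 2.0
tool_pos: [127.2, 509.3, 335.6]
tcp_rot: [-1.571, 0.0, -0.952]
contact_force: [0.0, -0.4, 0.1]
grip_width: 91.8
```

arm_command([
  [0, 0, 0, 8.04],
  [0, 0, 0, 8.04],
  [0, 0, 0, 8.04],
  [0, 0, 0, 0],
  [0, 0, 0, 0],
])

```text
time: 2.5
tool_pos: [127.2, 509.3, 334.7]
tcp_rot: [-1.571, -0.0, -1.364]
contact_force: [0.4, -0.5, -0.1]
grip_width: 91.8
```

arm_command([
  [0.045, 0, 0.02, 0],
  [0.045, 0, 0.02, 0],
  [0.045, 0, 0.02, 0],
  [0.045, 0, 0.02, 0],
  [0.045, 0, 0.02, 0],
])

```text
time: 3.0
tool_pos: [271.2, 307.6, 334.9]
tcp_rot: [-1.57, 0.0, -1.363]
contact_force: [1.6, -0.6, 0.3]
grip_width: 91.8
```

arm_command([
  [0.045, 0, 0.02, 0],
  [0.045, 0, 0.02, 0],
  [0.045, 0, 0.02, 0],
  [0.045, 0, 0.02, 0],
  [0.045, 0, 0.02, 0],
])

```text
time: 3.5
tool_pos: [414.8, 107.1, 335.0]
tcp_rot: [-1.57, 0.0, -1.364]
contact_force: [1.5, 1.1, -0.5]
grip_width: 91.6
```

arm_command([
  [0.045, 0, 0.004, 0],
  [0.045, 0, 0.004, 0],
  [0.045, 0, 0.004, 0],
  [0.045, 0, 0.004, 0],
  [0.045, 0, 0.004, 0],
])

```text
time: 4.0
tool_pos: [479.2, -109.2, 334.8]
tcp_rot: [-1.57, 0.0, -1.364]
contact_force: [1.1, 0.8, 0.4]
grip_width: 92.2
```

arm_command([
  [0.045, 0, 0.004, 0],
  [0.045, 0, 0.004, 0],
  [0.045, 0, 0.004, 0],
  [0.043, 0, 0.003, 0],
  [0, 0, 0, 0],
])

```text
time: 4.5
tool_pos: [529.8, -283.4, 332.6]
tcp_rot: [-1.573, 0.0, -1.369]
contact_force: [0.1, 1.1, 0.0]
grip_width: 91.7
```

```bash
python3 - <<'E'
from h import *
o=bot.get_obs();print(o['tool_pos'],o['tcp_rot'])
E
```

```text
[ 529.80835697 -283.37726681  332.56233658] [-1.57266019e+00  2.74840610e-04 -1.36880670e+00]
```

arm_command([
  [0, 0.045, 0, 0],
  [0, 0.045, 0, 0],
  [0, 0.04, 0, 0],
  [0, 0.03, 0, 0],
  [0, 0.012, 0, 0],
])

```text
time: 5.0
tool_pos: [528.2, -276.9, 159.6]
tcp_rot: [-1.575, 0.004, -1.365]
contact_force: [-0.6, -0.3, -0.2]
grip_width: 91.8
```

arm_command([
  [0, 0, 0, 0],
  [0, 0, 0, 0],
  [0, 0, 0, 0],
  [0, 0, 0, 0],
  [0, 0, 0, 0],
], claw=200)

```text
time: 5.5
tool_pos: [530.1, -278.8, 163.7]
tcp_rot: [-1.569, -0.001, -1.367]
contact_force: [-0.1, 0.2, 0.5]
grip_width: 56.3
```

arm_command([
  [0, 0, 0, 0],
  [0, 0, 0, 0],
  [0, 0, 0, 0],
  [0, 0, 0, 0],
  [0, 0, 0, 0],
], claw=255)

```text
time: 6.0
tool_pos: [529.7, -278.6, 162.6]
tcp_rot: [-1.571, 0.0, -1.367]
contact_force: [0.4, 0.1, -0.4]
grip_width: 16.7
```

```bash
python3 - <<'E'
from h import *
cap('side','s1.png')
o=bot.get_obs();print(o)
E
```

```text
{'time': 6.05, 'joint_positions': array([-6.12216930e-01,  5.37016002e-01,  1.41715336e+00,  8.01219018e-05,
        1.18750879e+00, -8.15690070e-01]), 'dq': array([-0.00122329,  0.00201033,  0.00183263, -0.01979469,  0.01849978,
       -0.00367909]), 'tau': array([-2.46619899e-02, -5.18729067e+01, -2.32810932e+01,  2.83272145e-02,
        9.45093879e-02, -3.24453731e-05]), 'tool_pos': array([ 529.69328049, -278.57948384,  162.65164795]), 'tcp_rot': array([-1.57080082e+00,  1.13189931e-04, -1.36735315e+00]), 'contact_force': array([-0.65971199, -0.26483583, -0.48681676]), 'moment': array([-0.22862902,  0.37932473, -0.01048135]), 'grip_width': 11.99875773226082}
```

View pics/s1.png

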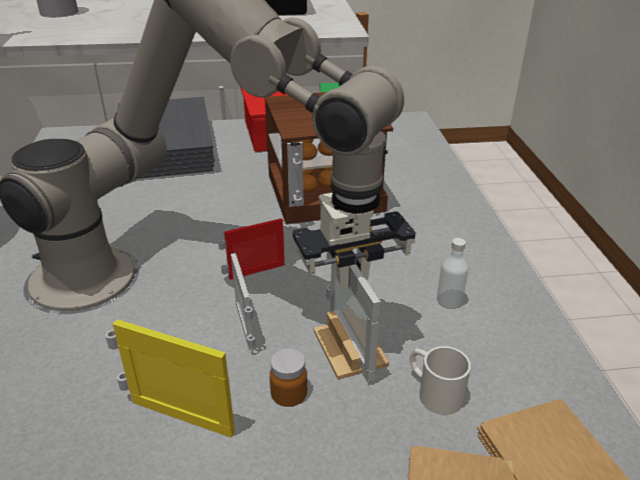

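arm_command([
  [0, 0, 0, 0],
  [0, 0, 0, 0],
  [0, -0.005, 0, 0],
  [0, -0.01, 0, 0],
  [0, -0.015, 0, 0],
])

```text
time: 6.55
tool_pos: [529.6, -278.1, 192.6]
tcp_rot: [-1.571, 0.002, -1.367]
contact_force: [1.7, 0.1, -4.1]
grip_width: 11.9
```

arm_command([
  [0, -0.015, 0, 0],
  [0, -0.015, 0, 0],
  [0, -0.01, 0, 0],
  [0, -0.005, 0, 0],
  [0, 0, 0, 0],
])

```text
time: 7.05
tool_pos: [529.7, -278.7, 238.3]
tcp_rot: [-1.57, -0.001, -1.368]
contact_force: [0.2, -1.2, -3.2]
grip_width: 11.7
```

arm_command([
  [0, 0, 0, 0],
  [0, 0, 0, 0],
  [0, 0, 0, 0],
  [0, 0, 0, 0],
  [0, 0, 0, 0],
])

```text
time: 7.55
tool_pos: [529.6, -278.6, 237.5]
tcp_rot: [-1.571, 0.0, -1.367]
contact_force: [-0.5, 0.5, -3.6]
grip_width: 12.1
```

```bash
python3 - <<'E'
from h import *
o=bot.get_obs();print(o['tool_pos'],o['tcp_rot'],o['contact_force'],o['moment'],o['grip_width'])
E
```

```text
[ 529.63268409 -278.55580489  237.47409497] [-1.57103306e+00  3.33042452e-04 -1.36738260e+00] [-0.50794747  0.48864492 -3.55159648] [-0.07995541  0.01121749  0.01972732] 12.089377336670458
```

arm_command([
  [-0.01, 0, 0.001, 0],
  [-0.02, 0, 0.002, 0],
  [-0.03, 0, 0.003, 0],
  [-0.03, 0, 0.003, 0],
  [-0.03, 0, 0.003, 0],
])

```text
time: 8.05
tool_pos: [516.7, -156.9, 237.8]
tcp_rot: [-1.571, 0.0, -1.368]
contact_force: [0.3, 0.7, -4.5]
grip_width: 12.0
```

arm_command([
  [-0.03, 0, 0.003, 0],
  [-0.03, 0, 0.003, 0],
  [-0.03, 0, 0.003, 0],
  [-0.03, 0, 0.002, 0],
  [-0.02, 0, 0.001, 0],
])

```text
time: 8.55
tool_pos: [499.8, -16.6, 237.9]
tcp_rot: [-1.57, 0.001, -1.366]
contact_force: [0.8, 0.0, -4.6]
grip_width: 12.0
```

arm_command([
  [-0.01, 0, 0, 0],
  [0, 0, 0, 0],
  [0, 0, 0, 0],
  [0, 0, 0, 0],
  [0, 0, 0, 0],
])

```text
time: 9.05
tool_pos: [498.8, -10.2, 237.6]
tcp_rot: [-1.571, -0.0, -1.369]
contact_force: [0.7, -0.2, -4.0]
grip_width: 12.0
```

```bash
python3 - <<'E'
from h import *
t=cap('top');s=cap('side')
o=bot.get_obs();print(o['tool_pos'],o['tcp_rot'],o['contact_force'],o['moment'],o['grip_width'])
def crop(p,x,y,wd,ht,W,H): return cv2.resize(p['img'][y:y+ht,x:x+wd],(W,H),interpolation=cv2.INTER_CUBIC)
m=np.hstack([crop(t,205,215,80,80,400,400),crop(s,270,120,80,80,400,400)])
cv2.imwrite('pics/m2.png',m[:,:,::-1])
E
```

```text
[498.75616697  -9.9604843  237.59647765] [-1.57089825e+00  4.92913309e-05 -1.36849584e+00] [ 0.29740938 -0.02900703 -3.96874741] [-0.06997809  0.01679105 -0.01343743] 11.80254622010524
```

View pics/m2.png

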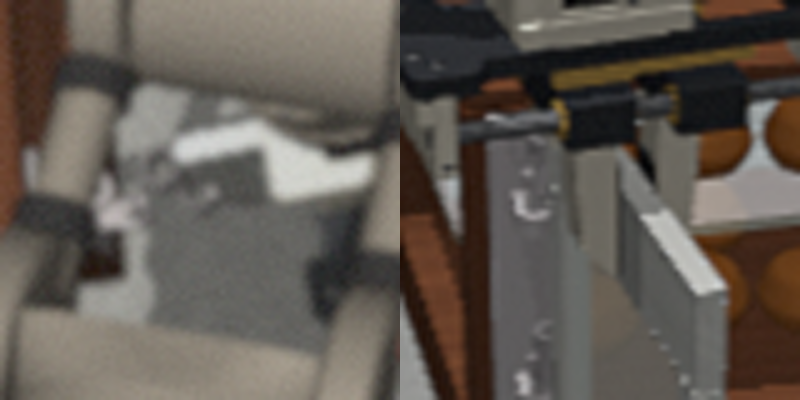

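arm_command([
  [-0.008, 0, 0, 0],
  [-0.01, 0, 0, 0],
  [-0.01, 0, 0.0005, 0],
  [-0.006, 0, 0, 0],
  [-0.002, 0, 0, 0],
])

```text
time: 9.65
tool_pos: [491.7, 27.2, 237.8]
tcp_rot: [-1.571, 0.0, -1.366]
contact_force: [1.2, -0.7, -3.1]
grip_width: 11.8
```

arm_command([
  [0, 0.002, 0, 0],
  [0, 0.003, 0, 0],
  [0, 0.002, 0, 0],
  [0, 0, 0, 0],
  [0, 0, 0, 0],
])

```text
time: 10.15
tool_pos: [491.9, 25.8, 230.6]
tcp_rot: [-1.571, 0.0, -1.368]
contact_force: [-0.5, 0.6, -4.4]
grip_width: 12.0
```

```bash
python3 - <<'E'
from h import *
o=bot.get_obs();print(o['tool_pos'],o['tcp_rot'],o['contact_force'],o['moment'],o['grip_width'])
s=cap('side')
m=cv2.resize(s['img'][120:220,265:385],(720,600),interpolation=cv2.INTER_CUBIC)
cv2.imwrite('pics/m3.png',m[:,:,::-1])
for nm,X in(('pin tip',(470.7,127,200)),('lug',(470.7,127,180)),('lowtip',(470.7,127,105))): print(nm,(px(s,X)-[265,120])*6)
E
```

```text
[491.90699066  25.82617035 230.60626431] [-1.57094098e+00  9.89153494e-05 -1.36781581e+00] [-0.53225921  0.55909826 -4.39457054] [-0.05138171  0.02199081 -0.01223519] 12.02251532928748
pin tip [186.87303239 202.83886544]
lug [187.82533994 251.3617988 ]
lowtip [191.25855104 426.29422779]
```

View pics/m3.png

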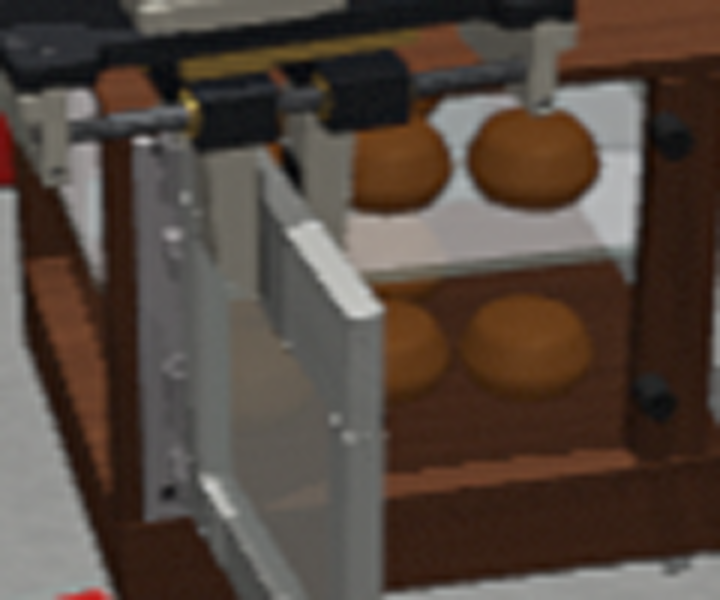

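arm_command([
  [0.0005, 0.001, 0, 0],
  [0, 0.001, 0, 0],
  [0, 0.001, 0, 0],
  [0, 0, 0, 0],
  [0, 0, 0, 0],
])

```text
time: 10.7
tool_pos: [492.0, 25.6, 227.7]
tcp_rot: [-1.571, 0.0, -1.367]
contact_force: [-0.1, -0.4, -3.4]
grip_width: 11.8
```

arm_command([
  [0, 0.001, 0, 0],
  [0, 0.001, 0, 0],
  [0, 0, 0, 0],
  [0, 0, 0, 0],
])

```text
time: 11.1
tool_pos: [491.9, 25.6, 225.7]
tcp_rot: [-1.571, 0.0, -1.367]
contact_force: [0.1, 0.3, -3.8]
grip_width: 12.0
```

arm_command([
  [0, 0.001, 0, 0],
  [0, 0, 0, 0],
  [0, 0, 0, 0],
])

```text
time: 11.4
tool_pos: [492.1, 25.5, 225.1]
tcp_rot: [-1.57, -0.0, -1.367]
contact_force: [-0.0, -1.2, 0.5]
grip_width: 11.6
```

arm_command([
  [0, 0.0005, 0, 0],
  [0, 0, 0, 0],
  [0, 0, 0, 0],
])

```text
time: 11.7
tool_pos: [492.2, 25.4, 224.6]
tcp_rot: [-1.57, -0.0, -1.367]
contact_force: [-0.9, -2.6, 3.0]
grip_width: 11.4
```

```bash
python3 - <<'E'
from h import *
for i in range(4):
    o=bot.get_obs();print(o['tool_pos'].round(2),o['tcp_rot'].round(4),o['contact_force'].round(2),o['moment'].round(3)); vision.capture('side')
E
```

```text
[492.22  25.38 224.57] [-1.5700e+00 -5.0000e-04 -1.3674e+00] [-0.93 -2.65  2.97] [-0.118  0.189  0.108]
[492.18  25.34 224.5 ] [-1.5701e+00 -5.0000e-04 -1.3675e+00] [-0.99 -2.67  2.53] [-0.071  0.211  0.133]
[492.19  25.39 224.52] [-1.5701e+00 -4.0000e-04 -1.3674e+00] [-0.72 -2.85  3.77] [-0.115  0.21   0.105]
[492.2   25.35 224.48] [-1.5701e+00 -5.0000e-04 -1.3674e+00] [-1.16 -4.51  2.96] [-0.206  0.137  0.091]
```

arm_command([
  [0, -0.001, 0, 0],
  [0.0014, 0, -0.0007, 0],
  [0, 0.001, 0, 0],
  [0, 0, 0, 0],
  [0, 0, 0, 0],
])

```text
time: 12.4
tool_pos: [491.3, 24.3, 224.0]
tcp_rot: [-1.571, 0.001, -1.367]
contact_force: [-0.3, 1.0, -0.9]
grip_width: 12.4
```

```bash
cat >> h.py <<'E'
def st(n=4):
    L=[]
    for i in range(n):
        L.append(bot.get_obs())
        if i<n-1: vision.capture('side')
    print(*[np.mean([o[k] for o in L],0).round(3) for k in('tool_pos','tcp_rot','contact_force','moment','grip_width')])
E
python3 -c "
from h import *
st()"
```

```text
[491.37   24.283 224.058] [-1.571e+00  1.000e-03 -1.367e+00] [-0.985  0.53  -0.593] [0.324 0.245 0.099] 12.189
```

arm_command([
  [0, 0.0005, -0.0005, 0],
  [0, 0.0005, 0, 0],
  [0, 0, 0, 0],
  [0, 0, 0, 0],
])

```text
time: 12.95
tool_pos: [491.2, 23.9, 223.4]
tcp_rot: [-1.57, -0.0, -1.367]
contact_force: [-0.1, -0.0, 1.5]
grip_width: 12.0
```

```bash
python3 -c "
from h import *
st()"
```

```text
[491.24   23.924 223.371] [-1.57  -0.    -1.367] [-0.199 -0.241  1.995] [0.347 0.149 0.031] 11.858
```

arm_command([
  [0, 0.0005, 0, 0],
  [0, 0.0005, 0, 0],
  [0, 0, 0, 0],
  [0, 0, 0, 0],
])

```text
time: 13.5
tool_pos: [491.2, 23.7, 222.3]
tcp_rot: [-1.57, -0.0, -1.368]
contact_force: [-0.1, -3.0, 3.2]
grip_width: 11.9
```

```bash
python3 -c "
from h import *
st()"
```

```text
[491.225  23.691 222.273] [-1.571 -0.    -1.368] [ 0.106 -2.86   2.325] [-0.161  0.006  0.007] 11.844
```

arm_command([
  [0.0008, 0, -0.0002, 0],
  [0, 0.0005, 0, 0],
  [0, 0.0005, 0, 0],
  [0, 0, 0, 0],
  [0, 0, 0, 0],
])

```text
time: 14.15
tool_pos: [491.1, 23.2, 221.2]
tcp_rot: [-1.571, 0.0, -1.367]
contact_force: [0.7, -1.7, 1.8]
grip_width: 12.1
```

```bash
python3 - <<'E'
from h import *
st()
s=cap('side')
m=cv2.resize(s['img'][110:220,265:397],(720,600),interpolation=cv2.INTER_CUBIC)
cv2.imwrite('pics/m4.png',m[:,:,::-1])
E
```

```text
[491.08   23.155 221.19 ] [-1.571  0.    -1.367] [ 0.959 -1.07   1.233] [ 0.166 -0.083 -0.067] 11.978
```

View pics/m4.png

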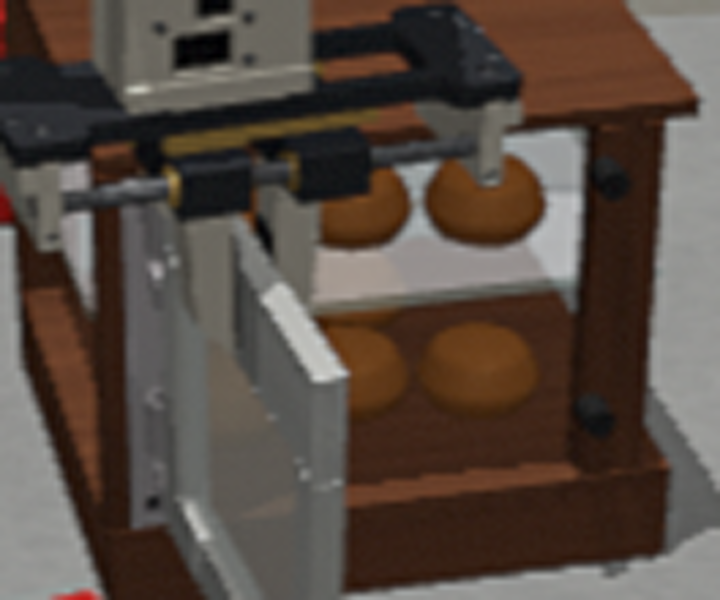

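```bash
python3 - <<'E'
from h import *
c=np.load('cal.npz'); s=dict(camera_matrix=c['sK'],world_to_cam=c['sW'])
a=cv2.resize(cv2.imread('pics/m3.png'),(480,400),interpolation=cv2.INTER_AREA)   # x4, origin 265,120
b=cv2.resize(cv2.imread('pics/m4.png'),(528,440),interpolation=cv2.INTER_AREA)   # x4, origin 265,110
A=np.r_[491.9,25.8,230.6];B=np.r_[491.08,23.15,221.19]
for name,off,(x0,y0,x1,y1) in(('free corner',(19.9,-94.2,29.5),(190,140,270,300)),('pad',(0,0,0),(125,45,240,100)),('body',(0,0,50),(60,0,300,60))):
    T=a[y0:y1,x0:x1]; r=cv2.matchTemplate(b,T,cv2.TM_CCOEFF_NORMED); _,v,_,l=cv2.minMaxLoc(r)
    got=(np.array(l)/4+[0,110])-(np.array([x0,y0])/4+[0,120])
    print(name,round(v,3),'shift',got,'rigid expected',(px(s,B+off)-px(s,A+off)).round(2))
print('px per mm z at free corner', px(s,B+np.r_[19.9,-94.2,30.5])-px(s,B+np.r_[19.9,-94.2,29.5]))
E
```

```text
free corner 0.782 shift [-0.75  5.5 ] rigid expected [-0.3   5.06]
pad 0.969 shift [-0.25  5.  ] rigid expected [-0.24  4.71]
body 0.964 shift [-0.25  5.  ] rigid expected [-0.24  4.88]
px per mm z at free corner [ 0.00544443 -0.46248381]
```

arm_command([
  [0.0005, 0.0005, 0.0002, 0],
  [0, 0.0005, 0, 0],
  [0, 0.0005, 0, 0],
  [0, 0.0005, 0, 0],
  [0, 0, 0, 0],
])

```text
time: 14.85
tool_pos: [491.3, 22.5, 219.2]
tcp_rot: [-1.571, -0.0, -1.367]
contact_force: [0.3, -2.0, 1.5]
grip_width: 11.5
```

```bash
python3 -c "
from h import *
st()"
```

```text
[491.341  22.56  219.178] [-1.571 -0.    -1.367] [ 0.293 -1.909  1.998] [ 0.036  0.014 -0.012] 11.764
```

```bash
cat > trk.py <<'E'
from h import *
s=cap('side'); B=bot.get_obs()['tool_pos']
a=cv2.resize(cv2.imread('pics/m3.png')[:,:,::-1],(960,800),interpolation=cv2.INTER_AREA)
b=cv2.resize(s['img'][110:220,265:397],None,fx=8,fy=8,interpolation=cv2.INTER_CUBIC)
A=np.r_[491.9,25.8,230.6]
for name,off,(x0,y0,x1,y1) in(('free corner',(19.9,-94.2,29.5),(200,145,265,190)),('free low',(19.9,-94.2,-100),(215,180,265,290)),('near top corner',(0,-45,29.5),(175,145,210,165)),('bottom left',(-10,40,-145),(125,300,185,395)),('pad',(0,0,0),(125,45,240,100))):
    T=a[2*y0:2*y1,2*x0:2*x1]; r=cv2.matchTemplate(b,T,cv2.TM_CCOEFF_NORMED); _,v,_,l=cv2.minMaxLoc(r)
    got=(np.array(l)/8+[0,110])-(np.array([x0,y0])/4+[0,120])
    print(name,round(v,3),'shift',got,'rigid',(px(s,B+off)-px(s,A+off)).round(2))
E
python3 trk.py
```

```text
free corner 0.749 shift [-3.375  2.625] rigid [-0.13  6.12]
free low 0.942 shift [-0.125  8.5  ] rigid [-0.12  5.58]
near top corner 0.988 shift [0.    7.125] rigid [-0.09  5.96]
bottom left 0.905 shift [-1.5   1.25] rigid [-0.05  5.09]
pad 0.979 shift [0.    6.125] rigid [-0.08  5.7 ]
```

```bash
cat > ov.py <<'E'
from h import *
import sys
def outline(p,B,th,dz=0):
    ax=np.array([.2019,-.9794,0]);zz=np.array([0,0,1.]); g=B+[0,0,11]; mid=np.r_[B[0]+.9,B[1]-2.2,B[2]-60.5+dz]
    R=lambda x,z:( (x*np.cos(th)+z*np.sin(th)), (-x*np.sin(th)+z*np.cos(th)))
    out=[]
    for x,z in((94,90),(94,-90),(-94,-90),(-94,90)):
        d=mid-g; lx=d@ax+x; lz=d[2]+z; a,b=R(lx,lz); out.append(px(p,g+ax*a+zz*b))
    return np.array(out)
if __name__=='__main__':
    f=sys.argv[1]; s=cap('side'); B=bot.get_obs()['tool_pos']
    x0,y0,x1,y1=270,110,370,230; k=5
    m=cv2.resize(s['img'][y0:y1,x0:x1],None,fx=k,fy=k,interpolation=cv2.INTER_CUBIC)[:,:,::-1].copy()
    for th,c in((0,(0,0,255)),(.05,(0,255,0))):
        cv2.polylines(m,[((outline(s,B,th)-[x0,y0]+.5)*k).round().astype(int)],True,c,1)
    cv2.imwrite('pics/'+f,m)
E
python3 ov.py m5.png
```

```text
(no output)
```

View pics/m5.png

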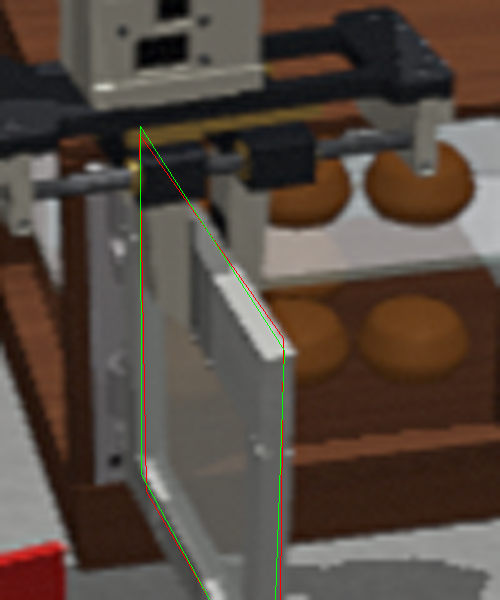

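```bash
python3 - <<'E'
from ov import *
c=np.load('cal.npz'); s=dict(camera_matrix=c['sK'],world_to_cam=c['sW'])
A=np.r_[491.9,25.8,230.6];B=np.r_[491.34,22.56,219.18]
print('m3 pred',outline(s,A,0)[0],'seen',np.r_[366.5,314]/6+[265,120])
for th in(0,.03,.06):print('m5 pred',th,outline(s,B,th)[0],'seen',np.r_[277.5,353]/5+[270,110])
E
```

```text
m3 pred [326.2314153  170.90033149] seen [326.08333333 172.33333333]
m5 pred 0 [326.09932661 177.02998878] seen [325.5 180.6]
m5 pred 0.03 [326.171623   178.49027362] seen [325.5 180.6]
m5 pred 0.06 [326.22870991 179.93253521] seen [325.5 180.6]
```

The corner is lower than the grip position predicts. That means the knuckles are resting on the pin tips and the door has turned about 0.04 rad in the pads. I'll back off and square the door by setting its lower edge lightly on the open table.

arm_command([
  [0, -0.005, 0, 0],
  [0, -0.005, 0, 0],
  [0, -0.005, 0, 0],
  [0.01, 0, 0, 0],
  [0.02, 0, 0, 0],
])

```text
time: 15.6
tool_pos: [497.3, -6.5, 234.3]
tcp_rot: [-1.571, 0.0, -1.365]
contact_force: [-0.6, 0.5, -3.6]
grip_width: 11.9
```

arm_command([
  [0.025, 0, 0, 0],
  [0.02, 0, 0, 0],
  [0.015, 0, 0, 0],
  [0, 0.01, 0, 0],
  [0, 0.02, 0, 0],
])

```text
time: 16.1
tool_pos: [510.2, -65.9, 204.5]
tcp_rot: [-1.568, -0.001, -1.368]
contact_force: [0.0, -0.3, -3.5]
grip_width: 11.6
```

arm_command([
  [0, 0.02, 0, 0],
  [0, 0.015, 0, 0],
  [0, 0.008, 0, 0],
  [0, 0.002, 0, 0],
  [0, 0, 0, 0],
])

```text
time: 16.6
tool_pos: [509.6, -65.2, 159.2]
tcp_rot: [-1.571, 0.0, -1.367]
contact_force: [-0.5, -0.4, -3.1]
grip_width: 11.6
```

```bash
python3 -c "
from h import *
st(2)"
```

```text
[509.736 -65.296 159.467] [-1.57  -0.    -1.367] [-0.303 -0.387 -3.392] [-0.132 -0.001  0.016] 11.751
```

arm_command([
  [0, 0.001, 0, 0],
  [0, 0.001, 0, 0],
  [0, 0.001, 0, 0],
  [0, 0.001, 0, 0],
  [0, 0, 0, 0],
])

```text
time: 17.15
tool_pos: [509.6, -65.4, 155.4]
tcp_rot: [-1.57, -0.0, -1.367]
contact_force: [0.4, 0.5, -1.8]
grip_width: 12.3
```

arm_command([
  [0, 0.001, 0, 0],
  [0, 0.001, 0, 0],
  [0, 0.001, 0, 0],
  [0, 0, 0, 0],
])

```text
time: 17.55
tool_pos: [510.0, -64.4, 154.5]
tcp_rot: [-1.568, 0.001, -1.367]
contact_force: [-3.9, 7.4, 16.1]
grip_width: 11.5
```

arm_command([
  [0, 0.001, 0, 0],
  [0, 0.0005, 0, 0],
  [0, 0, 0, 0],
])

```text
time: 17.85
tool_pos: [510.3, -63.6, 154.0]
tcp_rot: [-1.567, 0.001, -1.367]
contact_force: [-5.9, 11.4, 23.3]
grip_width: 11.6
```

arm_command([
  [0, 0.0005, 0, 0],
  [0, 0, 0, 0],
  [0, 0, 0, 0],
])

```text
time: 18.15
tool_pos: [510.4, -63.4, 153.8]
tcp_rot: [-1.566, 0.001, -1.367]
contact_force: [-5.9, 12.4, 24.5]
grip_width: 12.0
```

```bash
python3 -c "
from h import *
st(2)"
```

```text
[510.404 -63.393 153.807] [-1.566e+00  1.000e-03 -1.367e+00] [-5.633 12.455 24.909] [ 1.489  1.416 -0.217] 11.997
```

arm_command([
  [0, -0.002, 0, 0],
  [-0.002, 0, 0, 0],
  [-0.002, 0, 0, 0],
  [-0.002, 0, 0, 0],
  [0, 0, 0, 0],
])

```text
time: 18.7
tool_pos: [508.5, -59.7, 151.9]
tcp_rot: [-1.571, -0.0, -1.367]
contact_force: [1.4, 0.2, 0.2]
grip_width: 11.7
```

```bash
python3 -c "
from h import *
st(2)"
```

```text
[508.509 -59.693 151.949] [-1.571 -0.    -1.367] [ 0.772 -0.169 -0.208] [-0.517 -0.244  0.048] 11.653
```

arm_command([
  [-0.002, 0.0005, 0, 0],
  [-0.002, 0.0005, 0, 0],
  [-0.002, 0.0005, 0, 0],
  [0, 0, 0, 0],
])

```text
time: 19.15
tool_pos: [506.8, -53.4, 150.5]
tcp_rot: [-1.571, 0.0, -1.367]
contact_force: [0.4, -1.5, -1.3]
grip_width: 12.0
```

```bash
python3 -c "
from h import *
st(2)"
```

```text
[506.829 -53.461 150.476] [-1.571  0.    -1.367] [ 0.242 -1.164 -1.318] [-0.569 -0.084 -0.01 ] 11.813
```

arm_command([
  [-0.002, 0.0005, 0, 0],
  [-0.001, 0.0005, 0, 0],
  [0, 0, 0, 0],
])

```text
time: 19.5
tool_pos: [507.0, -51.0, 150.4]
tcp_rot: [-1.569, -0.001, -1.367]
contact_force: [-0.2, -3.1, 4.7]
grip_width: 12.3
```

arm_command([
  [-0.002, 0.0005, 0, 0],
  [-0.001, 0.0005, 0, 0],
  [0, 0, 0, 0],
])

```text
time: 19.8
tool_pos: [507.4, -48.9, 150.4]
tcp_rot: [-1.567, -0.003, -1.367]
contact_force: [1.2, -6.2, 10.9]
grip_width: 11.8
```

```bash
python3 -c "
from h import *
st(2)"
```

```text
[507.368 -48.967 150.44 ] [-1.567 -0.003 -1.367] [ 0.68  -6.529 10.69 ] [-1.203  0.067  0.072] 11.916
```

arm_command([
  [0, -0.01, 0, 0],
  [0, -0.02, 0, 0],
  [0, -0.025, 0, 0],
  [0, -0.02, 0, 0],
  [0, -0.008, 0, 0],
])

```text
time: 20.35
tool_pos: [505.9, -47.2, 233.0]
tcp_rot: [-1.57, 0.001, -1.367]
contact_force: [1.1, -0.6, -4.2]
grip_width: 11.9
```

arm_command([
  [-0.01, 0, 0, 0],
  [-0.018, 0, 0.0005, 0],
  [-0.02, 0, 0.0005, 0],
  [-0.01, 0, 0.0005, 0],
  [0, 0, 0, 0],
])

```text
time: 20.85
tool_pos: [494.7, 10.9, 230.7]
tcp_rot: [-1.573, 0.001, -1.365]
contact_force: [-0.5, -0.1, -3.2]
grip_width: 11.9
```

```bash
python3 - <<'E'
from h import *
st(2)
t=cap('top')
cv2.imwrite('pics/t2.png',t['img'][:,:,::-1])
m=np.hstack([cv2.resize(cv2.imread('pics/top0.png')[225:275,190:250],(400,333),interpolation=cv2.INTER_CUBIC),cv2.resize(t['img'][225:275,190:250][:,:,::-1],(400,333),interpolation=cv2.INTER_CUBIC)])
cv2.imwrite('pics/m6.png',m)
B=bot.get_obs()['tool_pos']
for n,X in(('upper knuckle top pred',B+[-21.1,101.8,-.5]),('pin',(470.7,127,200))): print(n,(px(t,X)-[190,225]+.5)*6.667)
E
```

```text
[494.959  10.382 230.828] [-1.573e+00  1.000e-03 -1.366e+00] [-0.281 -0.295 -3.603] [-0.098  0.057  0.01 ] 11.812
upper knuckle top pred [261.85298801 166.45341666]
pin [234.71585156 187.69128627]
```

View pics/m6.png

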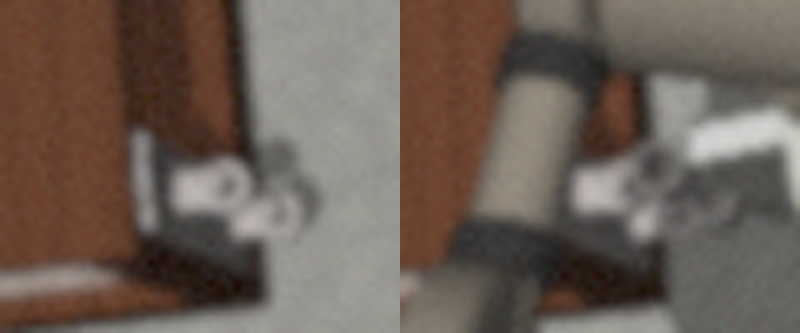

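```bash
python3 - <<'E'
from h import *
c=np.load('cal.npz'); t=dict(camera_matrix=c['tK'],world_to_cam=c['tW'])
x0,y0,w_,h_,k=213,240,32,28,12
def up(f): return cv2.resize(cv2.imread(f)[y0:y0+h_,x0:x0+w_],None,fx=k,fy=k,interpolation=cv2.INTER_LANCZOS4)
a=up('pics/top0.png');b=up('pics/t2.png'); a2=a.copy();b2=b.copy()
def circ(m,C,r,col):
    P=np.array([px(t,np.r_[C[0]+r*np.cos(q),C[1]+r*np.sin(q),C[2]]) for q in np.linspace(0,6.283,40)])
    cv2.polylines(m,[((P-[x0,y0]+.5)*k).round().astype(int)],True,col,1)
for z,r,col in((200,4.5,(0,255,0)),(180,4.5,(0,200,200)),(105,4.5,(0,255,0)),(85,4.5,(0,200,200))): circ(a2,(470.7,127,z),r,col)
B=np.array([494.96,10.38,230.83])
for dz in(-.5,-95.5):
    for r in(6,10): circ(b2,B+[-21.1,101.8,dz],r,(0,255,0))
m=np.vstack([np.hstack([a,b]),np.hstack([a2,b2])]); m=cv2.resize(m,None,fx=.88,fy=.88,interpolation=cv2.INTER_AREA); print(m.shape)
cv2.imwrite('pics/m7.png',m)
E
```

```text
(591, 676, 3)
```

View pics/m7.png

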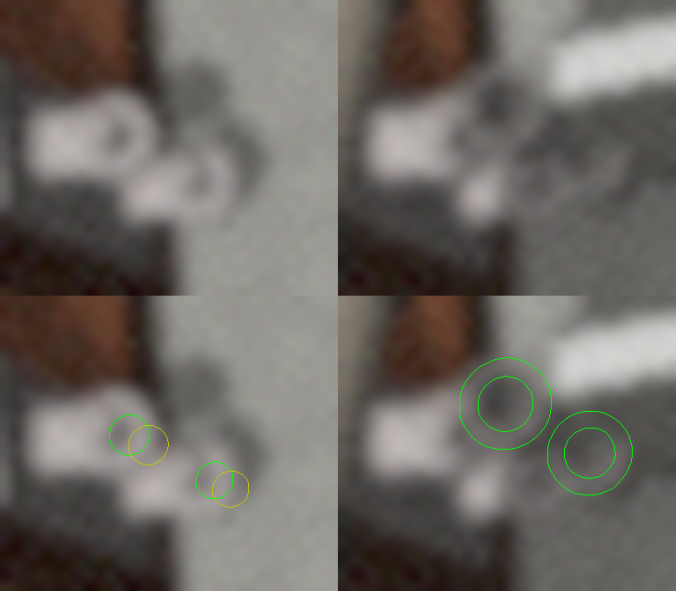

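The enlarged top view puts the rounded lug ends (upper lug centre at about px 223.1,252.4) about 8 mm further +y and 3 mm further +x than my first pin estimate. What I had taken for the pin was the shadow or dark side beside it. This agrees with the front-plane distance, so I'm trying again at TCP ≈ (494.2, 32.5).

arm_command([
  [-0.007, 0, 0.001, 0],
  [-0.008, 0, 0.0014, 0],
  [-0.007, 0, 0.0014, 0],
  [0, 0.002, 0, 0],
  [0, 0.002, 0, 0],
])

```text
time: 21.45
tool_pos: [494.9, 31.8, 227.6]
tcp_rot: [-1.571, -0.0, -1.367]
contact_force: [0.0, -0.3, -3.9]
grip_width: 11.7
```

arm_command([
  [0, 0, 0, 0],
  [0, 0.001, 0, 0],
  [0, 0, 0, 0],
  [0, 0, 0, 0],
])

```text
time: 21.85
tool_pos: [494.9, 31.4, 226.7]
tcp_rot: [-1.571, 0.0, -1.368]
contact_force: [0.0, 0.2, -3.7]
grip_width: 11.8
```

arm_command([
  [0, 0.0005, 0, 0],
  [0, 0.0005, 0, 0],
  [0, 0, 0, 0],
])

```text
time: 22.15
tool_pos: [494.9, 31.6, 225.6]
tcp_rot: [-1.571, 0.0, -1.367]
contact_force: [-0.4, 0.0, -3.7]
grip_width: 11.6
```

arm_command([
  [0, 0.0005, 0, 0],
  [0, 0.0005, 0, 0],
  [0, 0, 0, 0],
])

```text
time: 22.45
tool_pos: [494.9, 31.6, 224.6]
tcp_rot: [-1.571, 0.0, -1.367]
contact_force: [-0.3, 0.3, -3.6]
grip_width: 12.0
```

```bash
python3 -c "
from h import *
st(3)"
```

```text
[494.882  31.597 224.66 ] [-1.571  0.    -1.367] [ 0.295  0.116 -3.485] [-0.086  0.04   0.028] 11.838
```

arm_command([
  [0, 0.0005, 0, 0],
  [0, 0.0005, 0, 0],
  [0, 0.0005, 0, 0],
  [0, 0, 0, 0],
])

```text
time: 22.95
tool_pos: [494.9, 31.6, 223.1]
tcp_rot: [-1.571, 0.0, -1.367]
contact_force: [0.1, 0.6, -2.8]
grip_width: 12.0
```

arm_command([
  [0, 0.0005, 0, 0],
  [0, 0.0005, 0, 0],
  [0, 0, 0, 0],
])

```text
time: 23.25
tool_pos: [494.9, 31.6, 222.1]
tcp_rot: [-1.571, 0.0, -1.367]
contact_force: [0.5, -0.1, -3.6]
grip_width: 12.0
```

```bash
python3 -c "
from h import *
st(3)"
```

```text
[494.897  31.606 222.168] [-1.571  0.    -1.367] [ 0.322 -0.166 -3.785] [-0.09   0.032  0.026] 11.943
```

arm_command([
  [0, 0.001, 0, 0],
  [0, 0.001, 0, 0],
  [0, 0.001, 0, 0],
  [0, 0.001, 0, 0],
  [0, 0, 0, 0],
])

```text
time: 23.85
tool_pos: [494.8, 31.6, 218.0]
tcp_rot: [-1.571, 0.0, -1.367]
contact_force: [-0.1, -0.4, -3.6]
grip_width: 11.9
```

arm_command([
  [0, 0.001, 0, 0],
  [0, 0.001, 0, 0],
  [0, 0.001, 0, 0],
  [0, 0.001, 0, 0],
  [0, 0, 0, 0],
])

```text
time: 24.35
tool_pos: [494.8, 31.6, 214.1]
tcp_rot: [-1.571, 0.0, -1.367]
contact_force: [0.7, -0.3, -3.6]
grip_width: 11.9
```

```bash
python3 -c "
from h import *
st(3)"
```

```text
[494.867  31.596 214.121] [-1.571  0.    -1.367] [-0.098 -0.223 -3.526] [-0.081  0.055  0.008] 11.828
```

arm_command([
  [0, 0.001, 0, 0],
  [0, 0.001, 0, 0],
  [0, 0.001, 0, 0],
  [0, 0.001, 0, 0],
  [0, 0, 0, 0],
])

```text
time: 24.95
tool_pos: [494.8, 31.6, 210.0]
tcp_rot: [-1.571, 0.0, -1.367]
contact_force: [0.1, 0.7, -3.0]
grip_width: 12.0
```

arm_command([
  [0, 0.001, 0, 0],
  [0, 0.001, 0, 0],
  [0, 0.001, 0, 0],
  [0, 0, 0, 0],
])

```text
time: 25.35
tool_pos: [494.8, 31.6, 207.0]
tcp_rot: [-1.571, 0.0, -1.367]
contact_force: [-0.6, 1.4, -3.9]
grip_width: 12.0
```

arm_command([
  [0, 0.0005, 0, 0],
  [0, 0.0005, 0, 0],
  [0, 0, 0, 0],
])

```text
time: 25.65
tool_pos: [494.9, 31.6, 206.1]
tcp_rot: [-1.571, 0.0, -1.367]
contact_force: [-0.2, -0.2, -3.6]
grip_width: 11.8
```

```bash
python3 -c "
from h import *
st(3)"
```

```text
[494.902  31.612 206.187] [-1.571  0.    -1.367] [-0.164  0.079 -3.374] [-0.092  0.051 -0.021] 11.885
```

arm_command([
  [0, 0.0005, 0, 0],
  [0, 0, 0, 0],
  [0, 0, 0, 0],
])

```text
time: 26.05
tool_pos: [494.9, 31.6, 205.7]
tcp_rot: [-1.571, 0.0, -1.367]
contact_force: [-0.3, -0.3, -3.2]
grip_width: 12.0
```

arm_command([
  [0, 0.0005, 0, 0],
  [0, 0, 0, 0],
  [0, 0, 0, 0],
])

```text
time: 26.35
tool_pos: [494.9, 31.6, 205.2]
tcp_rot: [-1.571, 0.0, -1.367]
contact_force: [0.9, 0.5, -3.8]
grip_width: 11.7
```

```bash
python3 -c "
from h import *
st(3)"
```

```text
[494.911  31.606 205.199] [-1.571  0.    -1.367] [ 0.162 -0.225 -3.877] [-0.094  0.057  0.017] 11.667
```

arm_command([
  [0, 0.0005, 0, 0],
  [0, 0, 0, 0],
  [0, 0, 0, 0],
])

```text
time: 26.75
tool_pos: [495.0, 31.6, 205.0]
tcp_rot: [-1.57, -0.0, -1.367]
contact_force: [-1.3, -1.4, -0.7]
grip_width: 11.9
```

arm_command([
  [0, 0.0005, 0, 0],
  [0, 0, 0, 0],
  [0, 0, 0, 0],
])

```text
time: 27.05
tool_pos: [495.2, 31.5, 204.8]
tcp_rot: [-1.57, -0.0, -1.367]
contact_force: [-1.2, -1.1, 6.4]
grip_width: 12.3
```

```bash
python3 -c "
from h import *
st(3)
t=cap('top');s=cap('side')
def up(p,x,y,wd,ht,W,H): return cv2.resize(p['img'][y:y+ht,x:x+wd],(W,H),interpolation=cv2.INTER_CUBIC)
m=np.hstack([up(t,205,230,50,50,400,400),up(s,270,120,80,80,400,400)])
cv2.imwrite('pics/m8.png',m[:,:,::-1])"
```

```text
[495.208  31.502 204.795] [-1.57  -0.    -1.367] [-0.841 -1.619  5.728] [0.136 0.438 0.106] 12.054
```

Seated: contact came 20.2 mm below the earlier tip contact. I'll unload it and release.

arm_command([
  [0, -0.0005, 0, 0],
  [0, -0.0003, 0, 0],
  [0, 0, 0, 0],
])

```text
time: 27.55
tool_pos: [495.0, 31.5, 204.9]
tcp_rot: [-1.571, -0.0, -1.367]
contact_force: [-0.4, -0.7, 0.5]
grip_width: 11.9
```

arm_command([
  [0, 0, 0, 0],
  [0, 0, 0, 0],
  [0, 0, 0, 0],
  [0, 0, 0, 0],
  [0, 0, 0, 0],
], claw=100)

```text
time: 28.05
tool_pos: [494.9, 31.6, 205.0]
tcp_rot: [-1.571, 0.0, -1.367]
contact_force: [0.2, -0.3, -0.0]
grip_width: 47.1
```

arm_command([
  [0, 0, 0, 0],
  [0, 0, 0, 0],
  [0, 0, 0, 0],
  [0, 0, 0, 0],
  [0, 0, 0, 0],
])

```text
time: 28.55
tool_pos: [494.9, 31.6, 205.0]
tcp_rot: [-1.571, 0.0, -1.367]
contact_force: [1.0, 1.0, 0.7]
grip_width: 56.0
```

```bash
python3 -c "
from h import *
st(3)
t=cap('top');s=cap('side')
def up(p,x,y,wd,ht,W,H): return cv2.resize(p['img'][y:y+ht,x:x+wd],(W,H),interpolation=cv2.INTER_CUBIC)
m=np.hstack([up(t,205,230,80,80,400,400),up(s,270,120,100,100,400,400)])
cv2.imwrite('pics/m9.png',m[:,:,::-1])"
```

```text
[494.913  31.589 205.01 ] [-1.571  0.    -1.367] [0.461 0.043 0.625] [-0.075  0.007  0.022] 55.712
```

View pics/m9.png

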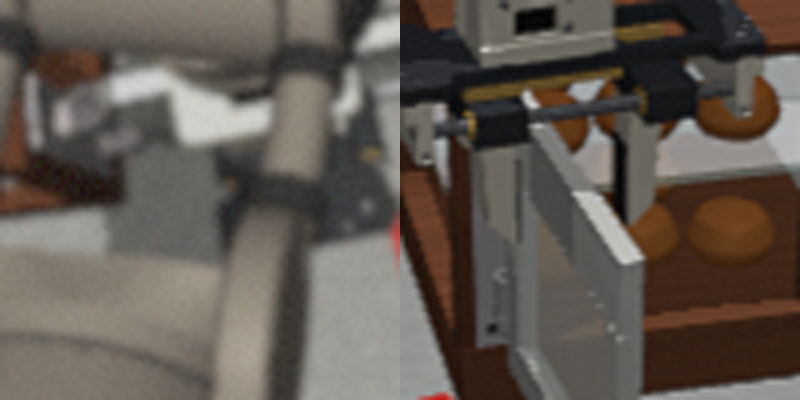

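The door stands free and upright with its knuckles over the lugs. Next: rise, close the fingers, go round to the door's front face, and push it along the arc about the hinge.

arm_command([
  [0, -0.01, 0, 0],
  [0, -0.02, 0, 0],
  [0, -0.02, 0, 0],
  [0, -0.01, 0, 0],
  [0, 0, 0, 0],
])

```text
time: 29.25
tool_pos: [495.6, 31.5, 266.7]
tcp_rot: [-1.567, -0.001, -1.367]
contact_force: [-0.0, -0.5, -0.5]
grip_width: 55.6
```

arm_command([
  [0.01, 0, -0.01, 0],
  [0.018, 0, -0.015, 0],
  [0.018, 0, -0.015, 0],
  [0, 0, 0, 0],
  [0, 0, 0, 0],
], claw=255)

```text
time: 29.75
tool_pos: [464.4, -22.0, 264.4]
tcp_rot: [-1.572, 0.001, -1.369]
contact_force: [1.0, 0.7, -0.2]
grip_width: 20.2
```

arm_command([
  [0, 0, 0, 0],
  [0, 0, 0, 0],
  [0, 0, 0, 0],
])

```text
time: 30.05
tool_pos: [465.2, -21.1, 264.8]
tcp_rot: [-1.571, 0.0, -1.367]
contact_force: [0.4, 0.5, 0.4]
grip_width: 0.6
```

arm_command([
  [0, 0.015, 0, 0],
  [0, 0.02, 0, 0],
  [0, 0.015, 0, 0],
  [0, 0.01, 0, 0],
  [0, 0, 0, 0],
])

```text
time: 30.55
tool_pos: [464.4, -21.2, 203.9]
tcp_rot: [-1.573, 0.001, -1.367]
contact_force: [-0.4, -0.4, -0.5]
grip_width: 0.4
```

```bash
python3 -c "
from h import *
st(2);print(bot.get_obs()['joint_positions'])"
```

```text
[464.714 -21.24  204.332] [-1.572e+00  1.000e-03 -1.367e+00] [0.052 0.368 0.213] [-0.074  0.063  0.005] 0.442
[-2.10756089e-01  2.62858573e-01  1.72665543e+00  1.00975576e-04
  1.15298643e+00 -4.14631143e-01]
```

arm_command([
  [0, 0, 0.005, 0],
  [0, 0, 0.005, 0],
  [0, 0, 0.005, 0],
  [0.0008, 0, 0.0053, -2],
  [0.0008, 0, 0.0053, -2],
])

```text
time: 31.1
tool_pos: [491.1, -17.7, 205.3]
tcp_rot: [-1.57, -0.0, -1.296]
contact_force: [-0.3, -0.2, -0.0]
grip_width: -0.0
```

arm_command([
  [0.0014, 0, 0.0105, -4],
  [0.0014, 0, 0.0105, -4],
  [0.0014, 0, 0.0105, -4],
  [0.0014, 0, 0.0105, -4],
  [0.0014, 0, 0.0105, -4],
])

```text
time: 31.6
tool_pos: [542.0, -3.0, 205.2]
tcp_rot: [-1.57, -0.0, -0.946]
contact_force: [-0.5, 0.3, -0.7]
grip_width: 0.3
```

arm_command([
  [0.0014, 0, 0.0105, -4],
  [0.0014, 0, 0.0105, -4],
  [0.0014, 0, 0.0105, -4],
  [0.0014, 0, 0.0105, -4],
  [0.0014, 0, 0.0105, -4],
])

```text
time: 32.1
tool_pos: [584.5, 28.2, 205.2]
tcp_rot: [-1.571, -0.0, -0.597]
contact_force: [0.4, -0.7, -0.3]
grip_width: 0.4
```

arm_command([
  [0.0014, 0, 0.0105, -4],
  [0.0014, 0, 0.0105, -4],
  [0.0008, 0, 0.0053, -2],
  [0.0008, 0, 0.0053, -2],
  [0, 0, 0, 0],
])

```text
time: 32.6
tool_pos: [603.5, 53.5, 205.0]
tcp_rot: [-1.571, -0.0, -0.389]
contact_force: [-0.2, 0.3, -0.1]
grip_width: 0.4
```

```bash
python3 - <<'E'
from h import *
st(2)
o=bot.get_obs();B=o['tool_pos'];y=o['tcp_rot'][2]
r=B[:2]-[473.8,133.4]; print('yaw',np.degrees(y),'rho,d',r@[np.cos(y),np.sin(y)],r@[-np.sin(y),np.cos(y)])
p=cap('top')
for d in vision.regions_of(p,'door')[:6]:
    c=cv2.findContours(d['mask'].astype('uint8'),cv2.RETR_EXTERNAL,cv2.CHAIN_APPROX_NONE)[0]; c=max(c,key=cv2.contourArea)
    print(round(d['confidence'],2),cv2.minAreaRect(c))
E
```

```text
[603.372  53.267 204.971] [-1.571  0.    -0.39 ] [-0.12   0.091  0.037] [-0.017 -0.017 -0.014] 0.424
yaw -22.364528201032506 rho,d 150.27530043915777 -25.02479312532381
0.97 ((440.4538269042969, 354.3692321777344), (24.514516830444336, 88.5268325805664), 25.559965133666992)
0.74 ((353.04046630859375, 309.7629699707031), (4.105544090270996, 40.59926986694336), 81.25383758544922)
0.72 ((293.0046081542969, 299.3486328125), (55.64970779418945, 6.704784870147705), 73.3007583618164)
```

arm_command([
  [0.0008, 0, 0.0053, -2],
  [0.0008, 0, 0.0053, -2],
  [0.0008, 0, 0.0053, -2],
  [0.0008, 0, 0.0053, -2],
  [0.0008, 0, 0.0053, -2],
])

```text
time: 33.25
tool_pos: [615.6, 77.4, 205.0]
tcp_rot: [-1.571, -0.0, -0.212]
contact_force: [0.2, -0.2, 0.1]
grip_width: 0.3
```

arm_command([
  [0.0008, 0, 0.0053, -2],
  [0.0008, 0, 0.0053, -2],
  [0.0008, 0, 0.0053, -2],
  [0.0004, 0, 0.0026, -1],
  [0.0004, 0, 0.0026, -1],
])

```text
time: 33.75
tool_pos: [621.9, 97.4, 205.0]
tcp_rot: [-1.571, 0.0, -0.074]
contact_force: [0.9, 1.1, -0.5]
grip_width: 0.3
```

arm_command([
  [0.0004, 0, 0.0026, -1],
  [0.0004, 0, 0.0026, -1],
  [0.0004, 0, 0.0026, -1],
  [0.0004, 0, 0.0026, -1],
  [0, 0, 0, 0],
])

```text
time: 34.25
tool_pos: [624.1, 107.8, 205.0]
tcp_rot: [-1.571, -0.0, -0.005]
contact_force: [0.4, -0.1, 0.1]
grip_width: 0.7
```

```bash
python3 -c "
from h import *
st(2)"
```

```text
[624.043 107.713 205.02 ] [-1.571 -0.    -0.005] [-0.11  -0.427 -0.173] [0.017 0.007 0.011] 0.586
```

arm_command([
  [0.0004, 0, 0.0026, -1],
  [0.0004, 0, 0.0026, -1],
  [0.0004, 0, 0.0026, -1],
  [0.0004, 0, 0.0026, -1],
  [0, 0, 0, 0],
])

```text
time: 34.8
tool_pos: [625.4, 118.3, 205.0]
tcp_rot: [-1.571, -0.0, 0.065]
contact_force: [0.2, -0.2, -0.1]
grip_width: 0.4
```

arm_command([
  [0.0004, 0, 0.0026, -1],
  [0, 0, 0, 0],
  [0.0004, 0, 0.0026, -1],
  [0, 0, 0, 0],
])

```text
time: 35.2
tool_pos: [625.8, 123.4, 205.0]
tcp_rot: [-1.571, 0.0, 0.1]
contact_force: [-0.3, 0.1, -0.5]
grip_width: 0.3
```

arm_command([
  [0.0002, 0, 0.0013, -0.5],
  [0, 0, 0, 0],
  [0, 0, 0, 0],
])

```text
time: 35.5
tool_pos: [625.9, 124.4, 205.0]
tcp_rot: [-1.571, -0.0, 0.107]
contact_force: [-1.1, -0.1, -0.1]
grip_width: 0.1
```

```bash
python3 -c "
from h import *
st(3)"
```

```text
[625.908 124.434 205.032] [-1.571 -0.     0.107] [-0.748 -0.204  0.441] [ 0.007 -0.007 -0.027] 0.316
```

arm_command([
  [0, 0, 0.001, -0.4],
  [0, 0, 0, 0],
  [0, 0, 0, 0],
])

```text
time: 35.9
tool_pos: [625.8, 125.5, 205.0]
tcp_rot: [-1.571, -0.0, 0.114]
contact_force: [0.1, 0.4, -0.9]
grip_width: 0.2
```

arm_command([
  [0, 0, 0.001, -0.4],
  [0, 0, 0, 0],
  [0, 0, 0, 0],
])

```text
time: 36.2
tool_pos: [625.8, 126.1, 205.0]
tcp_rot: [-1.571, -0.0, 0.121]
contact_force: [0.9, -3.1, 0.1]
grip_width: 0.3
```

arm_command([
  [0, 0, 0.001, -0.4],
  [0, 0, 0, 0],
  [0, 0, 0, 0],
])

```text
time: 36.5
tool_pos: [625.9, 126.1, 205.0]
tcp_rot: [-1.573, -0.0, 0.128]
contact_force: [1.8, -6.5, -0.6]
grip_width: 0.4
```

arm_command([
  [0, 0, 0.001, 0],
  [0, 0, 0, 0],
  [0, 0, 0, 0],
])

```text
time: 36.8
tool_pos: [625.9, 126.2, 205.1]
tcp_rot: [-1.574, -0.0, 0.127]
contact_force: [1.3, -9.6, 0.2]
grip_width: 0.3
```

arm_command([
  [0, 0, -0.001, 0],
  [0, 0, -0.001, 0],
  [0, 0, -0.001, 0],
  [0, 0, -0.002, 0],
  [0, 0, -0.005, 0],
])

```text
time: 37.3
tool_pos: [626.5, 119.1, 205.0]
tcp_rot: [-1.57, 0.0, 0.129]
contact_force: [0.1, 0.5, 0.0]
grip_width: 0.7
```

arm_command([
  [0, 0, -0.02, 0],
  [0, 0, -0.03, 0],
  [0, 0, -0.04, 0],
  [0, -0.02, -0.04, 0],
  [0, -0.04, -0.04, 0],
])

```text
time: 37.8
tool_pos: [646.6, -47.1, 258.2]
tcp_rot: [-1.569, 0.006, 0.128]
contact_force: [-0.3, -0.8, -0.4]
grip_width: 0.6
```

arm_command([
  [0, -0.04, -0.04, 0],
  [-0.02, -0.03, -0.04, 0],
  [-0.03, 0, -0.03, 0],
  [0, 0, 0, 0],
  [0, 0, 0, 0],
])

```text
time: 38.3
tool_pos: [612.4, -154.0, 323.7]
tcp_rot: [-1.57, -0.0, 0.127]
contact_force: [0.2, 0.0, -0.3]
grip_width: 0.2
```

```bash
python3 - <<'E'
from h import *
st(2)
t=cap('top');s=cap('side','s9.png')
def up(p,x,y,wd,ht,W,H): return cv2.resize(p['img'][y:y+ht,x:x+wd],(W,H),interpolation=cv2.INTER_CUBIC)
m=np.hstack([up(t,170,140,80,150,320,600),up(s,250,80,150,150,480,480)[[*range(480)]+[479]*120]])
cv2.imwrite('pics/m10.png',m[:,:,::-1])
for p in(t,s):
    for k in('bottle','jar','mug'): print(k,[w(p,d['xyz']).round().tolist() for d in vision.find_in(p,k)[:1]])
E
```

```text
[ 612.615 -153.508  323.531] [-1.57  -0.     0.127] [ 0.069  0.156 -0.145] [ 0.038 -0.016  0.024] 0.451
bottle [[527.0, -275.0, 9.0]]
jar [[407.0, -362.0, 79.0]]
mug [[672.0, -415.0, 42.0]]
bottle [[744.0, -187.0, 72.0]]
jar [[409.0, -393.0, 57.0]]
mug [[658.0, -424.0, 50.0]]
```

View pics/m10.png

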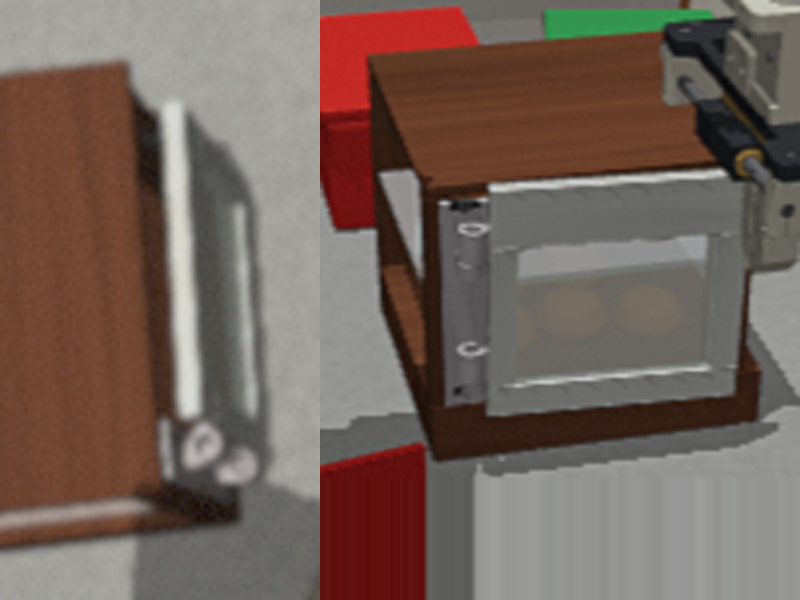

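```bash
python3 - <<'E'
from h import *
t=cap('top')
g=cv2.cvtColor(t['img'],cv2.COLOR_RGB2GRAY).astype(float)
P=[]
for v in range(168,240,2):
    r=g[v,205:226]-120; r[r<0]=0; k=r[:].argmax(); a=slice(max(k-4,0),k+5); P.append(ray(t,(205+(np.arange(21)[a]*r[a]).sum()/r[a].sum(),v),235)[:2])
P=np.array(P); print('door yaw',np.degrees(np.polyfit(P[:,0],P[:,1],1)[0]), P[0],P[-1])
# roof front edge: brown->lighter transitions along rows
m=vision.regions_of(t,'case')[0]['mask']
Q=[]
for v in range(165,240,2):
    r=t['img'][v,180:216].astype(float); d=r[:,0]-r[:,2]; gr=-np.gradient(cv2.GaussianBlur(d[None],(5,1),1)[0]); Q.append(ray(t,(180+gr[3:-3].argmax()+3,v),230)[:2])
Q=np.array(Q); c=np.polyfit(Q[:,0],Q[:,1],1); e=abs(np.polyval(c,Q[:,0])-Q[:,1]); k=e<3*np.median(e); print('roof edge yaw',np.degrees(np.polyfit(Q[k,0],Q[k,1],1)[0]))
E
```

```text
door yaw 4.963441403499808 [666.20143985 152.61164979] [500.40812261 138.51414661]
roof edge yaw 8.936463756528964
```

The door is shut on both knuckles. However, the image puts its yaw at about 5.0° and the roof edge at 8.9°, which is noisy but close to the limit. I'll press it once more, measure while in contact, and release more slowly.

arm_command([
  [0.03, 0.02, 0.04, 0],
  [0.018, 0.03, 0.04, 0],
  [0, 0.03, 0.04, 0],
  [0, 0.03, 0.04, 0],
  [0, 0.009, 0.03, 0],
])

```text
time: 39.35
tool_pos: [631.5, 38.2, 204.0]
tcp_rot: [-1.569, 0.006, 0.13]
contact_force: [-0.2, -0.2, 0.1]
grip_width: 0.6
```

arm_command([
  [0, 0, 0.03, 0],
  [0, 0, 0.02, 0],
  [0, 0, 0.012, 0],
  [0, 0, 0.006, 0],
  [0, 0, 0.002, 0],
])

```text
time: 39.85
tool_pos: [624.7, 105.1, 207.9]
tcp_rot: [-1.571, -0.0, 0.129]
contact_force: [0.2, 0.6, -0.9]
grip_width: 0.6
```

arm_command([
  [0, 0, 0, 0],
  [0, 0, 0.002, 0],
  [0, 0, 0.002, 0],
  [0, 0, 0, 0],
])

```text
time: 40.25
tool_pos: [624.2, 108.8, 207.8]
tcp_rot: [-1.571, -0.0, 0.128]
contact_force: [0.0, -0.1, 0.1]
grip_width: 0.4
```

arm_command([
  [0, 0, 0.001, 0],
  [0, 0, 0.001, 0],
  [0, 0, 0, 0],
])

```text
time: 40.55
tool_pos: [623.9, 111.1, 207.8]
tcp_rot: [-1.571, -0.0, 0.128]
contact_force: [0.0, -0.3, -0.5]
grip_width: 0.5
```

arm_command([
  [0, 0, 0.003, 0],
  [0, 0, 0.003, 0],
  [0, 0, 0.002, 0],
  [0, 0, 0.002, 0],
  [0, 0, 0, 0],
])

```text
time: 41.05
tool_pos: [622.5, 121.3, 207.8]
tcp_rot: [-1.571, -0.0, 0.129]
contact_force: [-0.3, 0.2, 0.3]
grip_width: 0.4
```

arm_command([
  [0, 0, 0.001, 0],
  [0, 0, 0.001, 0],
  [0, 0, 0.001, 0],
  [0, 0, 0.001, 0],
  [0, 0, 0, 0],
])

```text
time: 41.55
tool_pos: [622.1, 125.0, 207.8]
tcp_rot: [-1.571, -0.0, 0.128]
contact_force: [1.0, -0.2, 1.2]
grip_width: 0.2
```

arm_command([
  [0, 0, 0.001, 0],
  [0, 0, 0.001, 0],
  [0, 0, 0, 0],
  [0, 0, 0, 0],
])

```text
time: 41.95
tool_pos: [622.0, 125.9, 207.8]
tcp_rot: [-1.572, -0.0, 0.128]
contact_force: [1.1, -5.0, 0.4]
grip_width: 0.4
```

```bash
cat > yaw.py <<'E'
from h import *
st(2)
t=cap('top','tl.png'); g=cv2.cvtColor(t['img'],cv2.COLOR_RGB2GRAY).astype(float)
P=[]
for v in range(168,240,2):
    r=g[v,205:226]-120; r[r<0]=0; k=r.argmax(); a=slice(max(k-4,0),k+5); P.append(np.r_[v,ray(t,(205+(np.arange(21)[a]*r[a]).sum()/max(r[a].sum(),1),v),235)[:2],g[v,205+k]])
print(np.array(P)[::4].round(1)); P=np.array(P); print('yaw',np.degrees(np.polyfit(P[:,1],P[:,2],1)[0]))
E
python3 yaw.py
```

```text
[622.008 125.872 207.833] [-1.572 -0.     0.128] [ 0.623 -5.047  0.502] [-0.745 -0.079 -0.024] 0.365
[[168.  666.2 146.3 142. ]
 [176.  646.8 147.  145. ]
 [184.  627.6 147.1 137. ]
 [192.  608.6 168.8  50. ]
 [200.  589.5 158.6 132. ]
 [208.  570.6 156.5 148. ]
 [216.  551.8 155.3 162. ]
 [224.  533.1 156.1 148. ]
 [232.  514.4 150.6 132. ]]
yaw -2.1892319288126822
```

arm_command([
  [0, 0, -0.0004, 0],
  [0, 0, -0.0004, 0],
  [0, 0, -0.0003, 0],
  [0, 0, -0.0003, 0],
  [0, 0, -0.0003, 0],
])

```text
time: 42.55
tool_pos: [622.0, 125.6, 207.8]
tcp_rot: [-1.57, -0.0, 0.129]
contact_force: [0.1, 0.0, 0.1]
grip_width: 0.4
```

arm_command([
  [0, 0, -0.0003, 0],
  [0, 0, -0.0003, 0],
  [0, 0, -0.0005, 0],
  [0, 0, -0.001, 0],
  [0, 0, -0.002, 0],
])

```text
time: 43.05
tool_pos: [622.5, 121.2, 207.8]
tcp_rot: [-1.571, 0.0, 0.129]
contact_force: [-0.3, -0.9, -0.6]
grip_width: 0.5
```

arm_command([
  [0, 0, -0.01, 0],
  [0, 0, -0.03, 0],
  [0, 0, -0.04, 0],
  [0, -0.02, -0.04, 0],
  [0, -0.04, -0.04, 0],
])

```text
time: 43.55
tool_pos: [641.2, -35.4, 261.0]
tcp_rot: [-1.569, 0.006, 0.128]
contact_force: [0.2, 0.5, 0.5]
grip_width: 0.3
```

arm_command([
  [0, -0.04, -0.04, 0],
  [-0.02, -0.03, -0.04, 0],
  [-0.03, 0, -0.03, 0],
  [0, 0, 0, 0],
  [0, 0, 0, 0],
])

```text
time: 44.05
tool_pos: [606.9, -142.1, 326.5]
tcp_rot: [-1.57, -0.0, 0.126]
contact_force: [0.5, -0.5, -0.4]
grip_width: 0.8
```

```bash
python3 yaw.py; python3 - <<'E'
import cv2,numpy as np
from h import *
c=np.load('cal.npz'); t=dict(camera_matrix=c['tK'],world_to_cam=c['tW'])
# outline check: strip centre at z=235 predicted for yaw 5 / 7.2 about pin, rows vs top image
for f in('pics/tl.png',):
    im=cv2.imread(f)
    for v in(170,205,240): print(v,im[v,195:225].mean(1).astype(int).tolist())
for a in(5,7.2,8.5):
    u=np.array([np.cos(np.radians(a)),np.sin(np.radians(a))]); print(a,[px(t,np.r_[[473.8,133.4]+u*r,235]).round(1).tolist() for r in(12,200)])
E
```

```text
[ 607.077 -141.588  326.33 ] [-1.57  -0.     0.127] [ 0.67  -0.195  0.002] [0.04  0.008 0.021] 0.488
[[168.  666.2 153.6 213. ]
 [176.  646.9 152.  212. ]
 [184.  627.6 149.8 212. ]
 [192.  608.5 148.5 213. ]
 [200.  589.4 146.4 213. ]
 [208.  570.5 145.1 215. ]
 [216.  551.7 142.8 213. ]
 [224.  532.9 141.6 215. ]
 [232.  514.3 139.3 214. ]]
yaw 5.242942969681011
170 [74, 78, 77, 75, 76, 73, 72, 63, 47, 35, 30, 28, 25, 44, 89, 154, 199, 211, 209, 198, 161, 108, 95, 113, 133, 148, 155, 159, 157, 156]
205 [75, 76, 76, 79, 79, 81, 78, 81, 80, 69, 60, 51, 47, 45, 50, 54, 90, 152, 195, 213, 212, 204, 173, 121, 78, 72, 73, 77, 74, 79]
240 [79, 80, 72, 77, 77, 77, 77, 81, 76, 77, 77, 72, 70, 57, 52, 50, 50, 57, 93, 150, 195, 213, 214, 207, 179, 123, 83, 76, 76, 80]
5 [[218.3, 244.3], [213.6, 165.2]]
7.2 [[218.1, 244.4], [210.3, 165.5]]
8.5 [[218.0, 244.4], [208.4, 165.8]]
```

```bash
python3 -c "
from h import *
st(1); print(job.close_job())"
```

```text
[ 607.562 -140.388  325.958] [-1.57   0.     0.129] [-1.418 -0.284  0.622] [0.03  0.001 0.037] 0.635
the job is handed in; nothing more can be done
None
```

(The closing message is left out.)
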